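# Set up a stepped shaft on V-blocks for a run-out check

### The arm

A 7-joint arm with a two-finger parallel gripper is mounted at the origin on a cart in front of the work surface, level with it; the furniture and walls round the work are solid. World frame = base frame: x ahead of the robot, y to its left, z up, the work surface at z = 0. Lengths are in m, angles in rad, forces in N, time in s.
With the tool pointing down it reaches from about 0.4 to 0.85 m from the base axis. Payload 10.4 kg.
Tool frame: the origin (TCP) lies on the centre line of the jaws, within the pads' length; the fingertips stand 14 mm ahead of it and the grasp point (between the pads) lies 5 mm behind it (manip.tip_reach is the distance from the TCP to the fingertips, in m); z points along the fingers, y is the line along which they close (so a half turn about z gives the same grasp; the last joint's range is limited). The gripper opens to 85 mm and grips with 20 to 120 N. Pads are 22 mm wide; open, the fingers measure 114 mm over their backs; the gripper's body (76 mm by 85 mm) begins 54 mm behind the grasp point. The pads swing forward as they close: fully open they stand 13 mm farther back than shut.
Start: joints at [-1.267, 0.332, -0.065, 1.46, 0.022, 1.35, -0.088], TCP at [0.201, 0.592, 0.224] pointing down, gripper open.
Joint ranges: [-2.6, 2.6], [-0.5, 2.12], [-1.47, 1.34], [0.16, 2.42], [-1.27, 4.41], [0.06, 2.06], [-2.6, 2.6]. Speed limits (rad/s): [2.22, 2.22, 2.79, 2.79, 3.14, 3.14, 3.14].

### API

Orientations are given as a unit quaternion [x, y, z, w].
In Python, from workcell import manip gives the robot as it stands.
- The arm moves only by the shell command python3 -m pendant 'ROWS' [FORCE]. ROWS is JSON, a list of rows, each a list of 7 numbers: the shift along the tool's x, y, z in units of 50 mm (1.0 is 50 mm), then the turn, a rotation vector about the tool's x, y, z in units of 8 degrees (1.0 is 8 degrees), then the opening, from -1 (shut) to 1 (fully open), so that 0 is half open. In form: [[dx, dy, dz, ax, ay, az, jaw], ...]. A call has exactly 10 rows; each row is the pose to reach, as a shift and turn from the pose commanded when the call began, along the tool's axes at that moment; what a row does not reach only later rows make up. A row lasts 1/8 s, in which the tool goes at most 62.5 mm and 10.7 degrees, less where a joint would pass 70% of its speed; a pose out of reach is approached as far as the arm can. A call with a gripper value outside its range is refused whole. The fingers move at their own pace and stop on an object; FORCE is the grip in N (left out, the last holds). Time passes only in rows, so rows that repeat a pose let the fingers close, or fill a call up. It gives the time, the measured TCP pose, the force, the opening and the grip force at its end, in the units of the state.
- manip.get_obs(): the state, without advancing time (a new reading comes with each control period).
- manip.camera(name): name is "side" or "top" or "wrist"; returns (picture, depth): 420x560x3 uint8, red, green, blue; 420x560 float32, m along the optical axis (not along the pixel's ray), 0 where there is no reading.
- manip.get_calibration(name): a dict with "fx", "fy", "cx", "cy" (pixels), "xyz" and "orientation" of the camera in the world. Camera axes: x right, y up, looking along -z (the intrinsics and any distortion apply to the point x, -y, -z); pixel columns grow to the right and rows downward; lengths in m; the calibration is good to about 2 mm. A picture is of the moment at which its call begins: read the wrist's pose just before it. get_calibration takes no time and is no camera call; for the wrist camera it gives the pose at the moment of the call.
- manip.hand_in(): hands the job in; it is judged then, once.
Trained networks look in the newest picture that a camera, given by its name, has taken for a name from the list of things; names that differ only in an ending like _2 or _b are one class to them, and where a whole thing is asked for, a point or a joint stands for the part that bears it (a point fixed in the world has none). Each returns a list of dicts, best first, with "p" (0 to 1); they miss things now and then, are a little off and sometimes report something else, mostly with a low value. They report only what shows in the picture. A call takes as long as a camera call. They do not tell look-alikes from the thing itself.
- manip.find_in(thing, camera): "box" ([left, top, right, bottom] in pixels, round what is visible of it).
- manip.trace(thing, camera): "pixels" (420x560 bool, what is visible of it) and "box" ([left, top, right, bottom] in pixels, round what is visible of it).
- manip.tip_of(thing, camera): "pixel" ([column, row] in pixels: a listed point, or the origin of a listed thing).
The state is a dict: "clock": time; "joint_pos": joint angles; "joint_velocities": joint speeds; "tau": joint torques, N m; "position": TCP position; "ee_rot": TCP orientation; "ft_force": force on the tool from outside, world axes, zero at the start; "torque": the same for the moment, N m; "grip_width": opening from 0.0 (shut) to 1.0 (fully open); "grasp_force": force on a finger pad.
Only numpy, scipy, OpenCV 4.12 (cv2) and the standard library are available. Lean on these libraries where they do the work, as an engineer would, in place of code of your own. Each camera call takes 0.05 s, during which the arm holds its last target. There are 200 camera calls.

### The job

Set up the stepped shaft for a run-out check on the steel base plate: stand the narrow V-block in the outlined place nearer the dial gauge stand and the wide V-block in the other outlined place, both with their V in line along the plate, and put the small metal catch cup down, mouth up, midway between the two blocks. Then lay the shaft on top, centred over the plate, its thin end in the narrow V-block and its thick end in the wide one, so that it lies level across both above the cup. Leave all four standing released and at rest.

Things in the scene. Friction and masses are not known exactly. Their poses are not given: they have to be found in the camera images.
- wide_block_mid (a point): wide steel V-block, loose, 0.28 to 0.52 kg: 56 mm across (x), 36 mm long (y), 53 mm high (z), with a 90 degree V groove in its top, 42 mm wide at the mouth and 21 mm deep, running along its y axis; upright and symmetrical. The point is the block's centre, 26.5 mm above its underside. Grip it by the two flat sides across x
- narrow_block_mid (a point): narrow steel V-block, loose, 0.21 to 0.39 kg: 40 mm across (x), 36 mm long (y), 56 mm high (z), with a 90 degree V groove in its top, 26 mm wide at the mouth and 13 mm deep, running along its y axis; upright and symmetrical. The point is the block's centre, 28 mm above its underside. Grip it by the two flat sides across x
- cup_mid (a point): round aluminium catch cup, loose, about 0.08 kg: 55 mm across its rim, tapering to about 45 mm at the foot, wall 3 mm, 26 mm high, open at the top, standing mouth up. The point is its centre, 13 mm above its underside
- shaft_mid (a point): stepped shaft lying loose, 0.3 to 0.45 kg, 220 mm long along its y; the point: on the axis at mid length, 15 mm up. Thick part (30 mm dia.) y = -110 to +20, thin part (14 mm) y = +20 to +110. A flat key strip (12 mm wide, y = -55 to +15), flush with its lowest line, stops it rolling and stays below. Balances at y = -20. Seated in the right blocks its axis is level, 53 mm above the plate top
- base_plate: ground steel base plate, fixed to the bench: 100 mm wide (x), 280 mm long (y), 8 mm thick. Origin at the centre of its underside, on the bench; top face at z = 8 mm. Two outlined rectangles (68 mm in x, 48 mm in y, thin dark lines flush with the top), one for each V-block, have their centres on the plate's long centre line at y = +80 and y = -80 mm
- gauge_stand: small dial gauge on a stand, fixed to the bench 190 mm from the plate's centre along its y, just beyond its +y or its -y end (changes from start to start; a cork sanding block, 24 mm high, lies fixed beyond the other end). Round foot 56 mm across, 133 mm high, dial 42 mm across on a thin post. Origin at the centre of the foot's underside
There are look-alikes about, which are no part of the job. Leave any orange look-alike of the part that bears cup_mid alone.

How it is judged:
At the end, for the whole second after the job is handed in: Upright on the plate: blocks in their places within 13 mm along, 10 mm across, 0.15 rad; cup within 15 mm of the plate centre; shaft on both blocks, level to 0.05 rad, height within 4 mm, middle within 15 mm along, 12 mm across of the plate centre, thin end to the gauge; at rest, released (((y of gauge_stand in the frame of base_plate above 0 m and y of narrow_block_mid in the frame of base_plate between 0.067 and 0.093 m and y of wide_block_mid in the frame of base_plate between -0.093 and -0.067 m) or (y of gauge_stand in the frame of base_plate below 0 m and y of narrow_block_mid in the frame of base_plate between -0.093 and -0.067 m and y of wide_block_mid in the frame of base_plate between 0.067 and 0.093 m)) and x of wide_block_mid in the frame of base_plate between -0.01 and 0.01 m and z of wide_block_mid in the frame of base_plate between 0.0305 and 0.0385 m and angle between the y axis of each of wide_block_mid, narrow_block_mid and the y axis of base_plate, either way round below 0.15 rad and angle between each of wide_block_mid, narrow_block_mid, cup_mid's own z axis and vertical below 0.07 rad and x of narrow_block_mid in the frame of base_plate between -0.01 and 0.01 m and z of narrow_block_mid in the frame of base_plate between 0.03215 and 0.04015 m and horizontal distance between cup_mid and base_plate below 0.015 m and z of cup_mid in the frame of base_plate between 0.017 and 0.025 m and x of shaft_mid in the frame of base_plate between -0.012 and 0.012 m and y of shaft_mid in the frame of base_plate between -0.015 and 0.015 m and z of shaft_mid in the frame of base_plate between 0.0572 and 0.0652 m and angle between shaft_mid's own y axis and vertical between 1.52 and 1.62 rad and y of gauge_stand in the frame of shaft_mid above 0.1 m and contact force between shaft and wide_block above 0.2 N and contact force between shaft and narrow_block above 0.2 N and linear speed of each of shaft, wide_block, narrow_block, cup below 0.01 m/s); the robot touches nothing.
It also fails if it takes over 88 s, if anything falls off the work surface, if the arm or the gripper's body presses on something with over 40 N, if the wrist force passes 120 N, or if a joint passes its speed limit or range.

## Working session

There is one attempt and no reset: what is moved stays moved. The work goes in short steps, Python scripts to look and compute and a shell command to move; the robot and the scene stay as the last step left them, time stands still between calls to the robot, and variables do not carry over. Pictures are saved under pics/ and viewed, at most 14 in all, crops included, and the job is handed in when it is done.

```bash
ls; mkdir -p pics
cat > h.py <<'E'
import numpy as np, cv2
from scipy.spatial.transform import Rotation as R
from workcell import manip
def world(cam,u,v,d,c=None):
    c=c or manip.get_calibration(cam)
    p=np.array([(u-c['cx'])/c['fx']*d,-(v-c['cy'])/c['fy']*d,-d*np.ones_like(d)]) 
    return (R.from_quat(c['orientation']).as_matrix()@p.reshape(3,-1)).T+np.array(c['xyz'])
def save(cam,name,img):
    cv2.imwrite(f'pics/{name}.png',img[:,:,::-1])
def cloud(cam,depth,mask):
    v,u=np.nonzero(mask&(depth>0)); return world(cam,u.astype(float),v.astype(float),depth[v,u])
THINGS=['wide_block_mid','narrow_block_mid','cup_mid','shaft_mid','base_plate','gauge_stand']
E
python3 - <<'E'
from h import *
o=manip.get_obs(); print(o['clock'],o['position'],o['ee_rot'],o['grip_width'])
for cam in ['top','side']:
    im,d=manip.camera(cam); save(cam,cam+'0',im); np.savez(f'{cam}0',im=im,d=d)
    c=manip.get_calibration(cam); print(cam,c)
    for t in THINGS:
        for r in manip.trace(t,cam)[:4]:
            P=cloud(cam,d,r['pixels'])
            if len(P)<5: continue
            top=P[P[:,2]>np.percentile(P[:,2],95)-0.006]
            print(t,round(r['p'],2),np.round(r['box']),np.round(np.median(P,0),3),'topc',np.round((top.min(0)+top.max(0))/2,3),'ext',np.round(np.percentile(P,98,axis=0)-np.percentile(P,2,axis=0),3),'col',im[r['pixels']].mean(0).round())
print(manip.get_obs()['clock'])
E
```

```text
pics
0.0 [0.20051045 0.59153802 0.22288775] [ 1.62644912e-01  9.86684390e-01 -7.35405857e-04 -7.92596047e-05] 1.0062631936236537
top {'fx': 447.3605079873472, 'fy': 447.3605079873472, 'cx': 281.53055232878813, 'cy': 207.92246355160495, 'xyz': array([ 0.51340084, -0.05496835,  1.18712034]), 'orientation': array([ 0.03034265, -0.00927518, -0.69675135,  0.71661067])}
narrow_block_mid 0.62 [379. 242. 397. 261.] [ 0.475 -0.289  0.051] topc [ 0.473 -0.292  0.057] ext [0.043 0.043 0.051] col [197. 192. 187.]
cup_mid 0.73 [271. 248. 289. 266.] [ 0.449 -0.016  0.007] topc [ 0.451 -0.017  0.027] ext [0.049 0.049 0.029] col [210. 211. 210.]
cup_mid 0.67 [241. 212. 264. 231.] [0.542 0.058 0.008] topc [0.542 0.057 0.026] ext [0.047 0.047 0.027] col [223. 171.  19.]
shaft_mid 0.82 [199. 226. 221. 314.] [0.438 0.165 0.026] topc [0.457 0.162 0.031] ext [0.205 0.04  0.018] col [216. 215. 212.]
base_plate 0.6 [227. 148. 340. 200.] [ 0.67  -0.022  0.008] topc [ 0.671 -0.021  0.011] ext [0.103 0.266 0.009] col [167. 167. 168.]
base_plate 0.28 [272. 246. 290. 268.] [ 0.449 -0.017  0.007] topc [ 0.451 -0.
[... 916 characters left out ...]
ext [0.045 0.05  0.025] col [188. 184. 180.]
shaft_mid 0.92 [170. 174. 252. 182.] [0.431 0.159 0.023] topc [0.433 0.16  0.03 ] ext [0.202 0.041 0.03 ] col [208. 204. 201.]
base_plate 0.71 [292. 182. 349. 259.] [ 0.666 -0.046  0.009] topc [ 0.667 -0.021  0.009] ext [0.103 0.268 0.006] col [138. 133. 134.]
base_plate 0.4 [295. 132. 315. 177.] [0.681 0.162 0.021] topc [0.682 0.165 0.13 ] ext [0.049 0.073 0.132] col [128. 122. 120.]
gauge_stand 0.76 [296. 132. 318. 180.] [0.681 0.16  0.02 ] topc [0.681 0.163 0.13 ] ext [0.047 0.064 0.129] col [128. 122. 121.]
gauge_stand 0.35 [234. 246. 262. 276.] [ 0.471 -0.156  0.038] topc [ 0.471 -0.147  0.054] ext [0.061 0.056 0.054] col [172. 163. 159.]
0.7
```

Run:
```python
from h import *
T=np.load('top0.npz'); im,d=T['im'],T['d']
crop=im[130:340,170:430]; cv2.imwrite('pics/topc.png',cv2.resize(crop[:,:,::-1],None,fx=3,fy=2.8,interpolation=cv2.INTER_CUBIC)[:600])
v,u=np.mgrid[0:420,0:560]
P=world('top',u.ravel().astype(float),v.ravel().astype(float),d.ravel())
ok=d.ravel()>0
def rect(name,c,rad,lo,hi):
    m=ok&(np.hypot(P[:,0]-c[0],P[:,1]-c[1])<rad)&(P[:,2]>lo)&(P[:,2]<hi)
    r=cv2.minAreaRect(P[m,:2].astype(np.float32)*1000); print(name,m.sum(),np.round(r[0],1),np.round(r[1],1),round(r[2],1),'zmed',np.median(P[m,2]).round(4))
rect('wide',(.47,-.147),.05,.03,.07); rect('narrow',(.473,-.292),.045,.03,.07)
rect('cup',(.45,-.016),.04,.014,.035); rect('shaft',(.438,.163),.13,.008,.035);rect('shaft thick',(.438,.163),.13,.024,.035)
rect('plate',(.67,-.021),.17,.0045,.012); rect('gauge',(.684,.165),.04,.1,.15)
```

```text
wide 323 [ 473.9 -146.4] [36. 55.] 73.0 zmed 0.0462
narrow 260 [ 473.7 -292.9] [36.9 39.4] 64.5 zmed 0.0522
cup 128 [450.8 -16.5] [51.8 51.9] 1.7 zmed 0.0246
shaft 783 [433.5 140.2] [174.6 223. ] 30.8 zmed 0.0257
shaft thick 474 [440.5 159.3] [ 91.3 247.2] 59.1 zmed 0.0286
plate 4066 [668.9 -16.9] [325.1 330.4] 8.5 zmed 0.0082
gauge 127 [686.3 168.1] [40.8 15.4] 86.1 zmed 0.1286
```

View pics/topc.png

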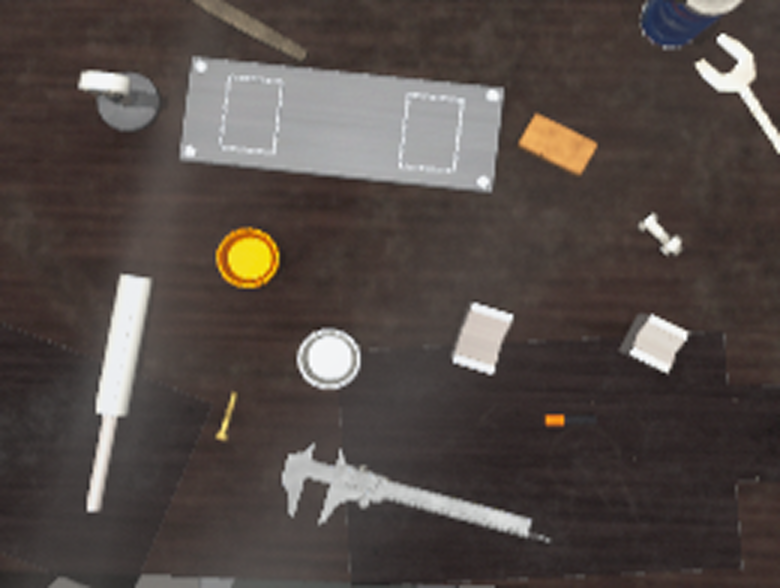

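The top view shows the plate at (190–500, 60–190) with the gauge at its left (+y) end and the cork block at its right. The silver cup is at (328, 358), the yellow look-alike at (248, 258). The wide block is at (483, 338) and the narrow block at (655, 342). The shaft is at the left with its thin end toward the robot.

```bash
cat >> h.py <<'E'
def plan(xyz,yaw,d=None):
    """row from present pose to TCP xyz, tool down, tool-y at world yaw deg (mod 180)"""
    o=manip.get_obs(); Rc=R.from_quat(o['ee_rot'])
    best=None
    for a in (yaw,yaw+180):
        a=np.radians(a); y=np.array([np.cos(a),np.sin(a),0]); z=np.array([0,0,-1.]); x=np.cross(y,z)
        rv=(Rc.inv()*R.from_matrix(np.c_[x,y,z])).as_rotvec()
        if best is None or np.linalg.norm(rv)<np.linalg.norm(best): best=rv
    s=Rc.inv().apply(np.array(xyz)-o['position'])/.05
    return np.round(np.r_[s,np.degrees(best)/8],2)
def st():
    o=manip.get_obs(); y=R.from_quat(o['ee_rot']).as_matrix()[:,1]
    print('t',round(o['clock'],2),'p',np.round(o['position'],4),'yaw',np.degrees(np.arctan2(y[1],y[0])).round(1),'w',round(o['grip_width'],3),'gf',np.round(o['grasp_force'],1),'j',np.round(o['joint_pos'],2),'F',np.round(o['ft_force'],1))
E
python3 - <<'E'
from h import *
import scipy.ndimage as nd
print('tip',manip.tip_reach); st()
T=np.load('top0.npz'); im,d=T['im'],T['d']
v,u=np.mgrid[0:420,0:560]
P=world('top',u.ravel().astype(float),v.ravel().astype(float),d.ravel())
ok=d.ravel()>0
def rect(name,c,hx,hy,lo,hi):
    m=ok&(abs(P[:,0]-c[0])<hx)&(abs(P[:,1]-c[1])<hy)&(P[:,2]>lo)&(P[:,2]<hi)
    Q=P[m,:2]; r=cv2.minAreaRect(Q.astype(np.float32)*1000); e=np.linalg.svd(Q-Q.mean(0))[2][0]
    print(name,m.sum(),np.round(r[0],1),np.round(r[1],1),round(r[2],1),'mean',Q.mean(0).round(4),'pca',np.degrees(np.arctan2(e[1],e[0])).round(2),'z',np.median(P[m,2]).round(4))
rect('plate',(.67,-.021),.08,.157,.0045,.012)
rect('thick',(.49,.157),.06,.04,.02,.035)
rect('shaft',(.44,.163),.13,.03,.01,.035)
E
```

```text
tip 0.014
t 0.7 p [0.2006 0.5919 0.2237] yaw 71.3 w 1.001 gf 0.0 j [-1.27  0.33 -0.06  1.46  0.02  1.35 -0.09] F [ 0.4 -0.2 -0.4]
plate 3683 [670.3 -20.7] [158.5 312.1] 0.4 mean [ 0.6711 -0.0204] pca -94.8 z 0.0083
thick 360 [475.6 160. ] [27.8 92. ] 82.8 mean [0.4748 0.1593] pca 172.53 z 0.0283
shaft 735 [415.4 168.4] [ 29.8 213.7] 82.2 mean [0.4325 0.1647] pca 171.78 z 0.0261
```

Run:
```python
from h import *
print(plan((.449,-.016,.2),-5))
```

```text
[-8.61 -9.92  0.47  0.   -0.    9.53]
```

```bash
python3 -m pendant '[[-0.8,-1,0.1,0,0,1,1],[-1.7,-2,0.1,0,0,2,1],[-2.6,-3,0.2,0,0,3,1],[-3.5,-4,0.2,0,0,4,1],[-4.4,-5,0.2,0,0,5,1],[-5.3,-6.1,0.3,0,0,6.1,1],[-6.2,-7.2,0.3,0,0,7.2,1],[-7.1,-8.3,0.4,0,0,8.3,1],[-7.9,-9.2,0.4,0,0,9.3,1],[-8.6,-9.9,0.5,0,0,9.5,1]]' 40
python3 - <<'E'
from h import *
st()
c=manip.get_calibration('wrist'); im,d=manip.camera('wrist'); save('wrist','w1',im); print(c)
for r in manip.trace('cup_mid','wrist')[:3]:
    P=cloud('wrist',d,r['pixels']); top=P[P[:,2]>.018]
    print(round(r['p'],2),np.round(r['box']),'rim c',np.round(cv2.minEnclosingCircle(top[:,:2].astype(np.float32)*1000),1) if 0 else np.round(cv2.minEnclosingCircle((top[:,:2]*1000).astype(np.float32))[0],1),np.round(top.max(0),3))
print(plan((.449,-.016,.2),-5))
E
```

```text
clock: 1.95
position: [0.4366, 0.0119, 0.2012]
ee_rot: [0.737, 0.676, 0.001, 0.0]
ft_force: [1.2, 0.6, 0.0]
grip_width: 0.999
grasp_force: 0.0
t 1.95 p [0.4366 0.0119 0.2012] yaw -4.9 w 0.999 gf 0.0 j [-0.68 -0.12  0.52  1.98  0.06  1.26 -0.27] F [1.2 0.6 0. ]
{'fx': 378.2390008251402, 'fy': 378.2390008251402, 'cx': 277.5494116869972, 'cy': 205.16466096922096, 'xyz': array([0.44445813, 0.09375368, 0.35158411]), 'orientation': array([-0.15958169,  0.00629412, -0.04268226,  0.9862415 ])}
0.87 [267. 177. 325. 232.] rim c [450.6 -20.3] [0.477 0.007 0.028]
0.69 [363.  83. 428. 145.] rim c [542.1  52.5] [0.569 0.079 0.028]
[-0.45  0.27  0.02  0.01  0.   -0.03]
```

View pics/w1.png

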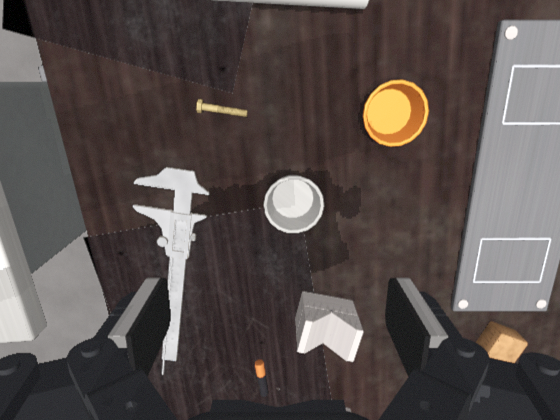

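The wrist view shows the silver cup at (294, 204), the yellow look-alike at (395, 113) and the wide block at (328, 325). The arm stopped a little short.

Run:
```python
from h import *
st()
c=manip.get_calibration('wrist'); im,d=manip.camera('wrist')
for r in manip.trace('cup_mid','wrist')[:1]:
    P=cloud('wrist',d,r['pixels']); top=P[P[:,2]>.018]
    print(np.round(cv2.minEnclosingCircle((top[:,:2]*1000).astype(np.float32))[0],1))
st();print(plan((.4505,-.0175,.10),-5))
```

```text
t 2.05 p [0.4374 0.0078 0.2009] yaw -5.3 w 1.0 gf 0.0 j [-0.68 -0.11  0.53  1.98  0.06  1.26 -0.27] F [-0.2  0.5  0.6]
[539.1  64.1]
t 2.15 p [0.4361 0.0131 0.2007] yaw -4.9 w 0.996 gf 0.0 j [-0.69 -0.11  0.52  1.98  0.06  1.26 -0.27] F [-0.3  1.4 -0.4]
[-0.59  0.34  2.01 -0.   -0.    0.02]
```

```bash
python3 -m pendant '[[-0.3,0.2,0.7,0,0,0,1],[-0.59,0.34,1.4,0,0,0,1],[-0.59,0.34,2,0,0,0,1],[-0.59,0.34,2,0,0,0,1],[-0.59,0.34,2,0,0,0,1],[-0.59,0.34,2,0,0,0,1],[-0.59,0.34,2,0,0,0,1],[-0.59,0.34,2,0,0,0,1],[-0.59,0.34,2,0,0,0,1],[-0.59,0.34,2,0,0,0,1]]' 40
python3 - <<'E'
from h import *
st()
c=manip.get_calibration('wrist'); im,d=manip.camera('wrist')
for r in manip.trace('cup_mid','wrist')[:2]:
    P=cloud('wrist',d,r['pixels']); top=P[P[:,2]>.018]
    print(r['p'],np.round(cv2.minEnclosingCircle((top[:,:2]*1000).astype(np.float32)),1) if 0 else np.round(cv2.minEnclosingCircle((top[:,:2]*1000).astype(np.float32))[0],1))
st();print(plan((.4505,-.0175,.017),-5))
E
```

```text
clock: 3.4
position: [0.4505, -0.0169, 0.1007]
ee_rot: [0.736, 0.677, 0.0, -0.0]
ft_force: [0.0, 0.0, -0.3]
grip_width: 0.999
grasp_force: 0.0
t 3.4 p [ 0.4505 -0.0169  0.1007] yaw -4.7 w 0.999 gf 0.0 j [-0.64  0.05  0.6   2.08 -0.03  1.02 -0.11] F [ 0.   0.  -0.3]
0.73 [541.5  57.7]
0.55 [449.8 -15.5]
t 3.5 p [ 0.4505 -0.0169  0.1007] yaw -4.7 w 1.001 gf 0.0 j [-0.64  0.05  0.6   2.08 -0.03  1.02 -0.11] F [0.5 0.3 0. ]
[-0.01  0.    1.67 -0.   -0.    0.03]
```

```bash
python3 -m pendant '[[0,0,0.8,0,0,0,1],[0,0,1.4,0,0,0,1],[0,0,1.67,0,0,0,1],[0,0,1.67,0,0,0,1],[0,0,1.67,0,0,0,-0.5],[0,0,1.67,0,0,0,-0.5],[0,0,1.67,0,0,0,-0.5],[0,0,1.67,0,0,0,-0.5],[0,0,1.67,0,0,0,-0.5],[0,0,1.67,0,0,0,-0.5]]' 40
python3 - <<'E'
from h import *
st()
E
```

```text
clock: 4.75
position: [0.4503, -0.0169, 0.0171]
ee_rot: [0.736, 0.677, -0.0, -0.0]
ft_force: [-0.5, 0.2, 0.9]
grip_width: 0.252
grasp_force: 0.0
t 4.75 p [ 0.4503 -0.0169  0.0171] yaw -4.7 w 0.252 gf 0.0 j [-0.61  0.21  0.59  2.14 -0.16  0.83 -0.  ] F [-0.5  0.2  0.9]
```

Run:
```python
from h import *
im,d=manip.camera('side'); cv2.imwrite('pics/s1.png',cv2.resize(im[130:300,150:390,::-1],None,fx=3.3,fy=3.3)); print(manip.get_obs()['grip_width'],manip.get_obs()['grasp_force'])
```

```text
0.25388602704215507 0.0
```

View pics/s1.png

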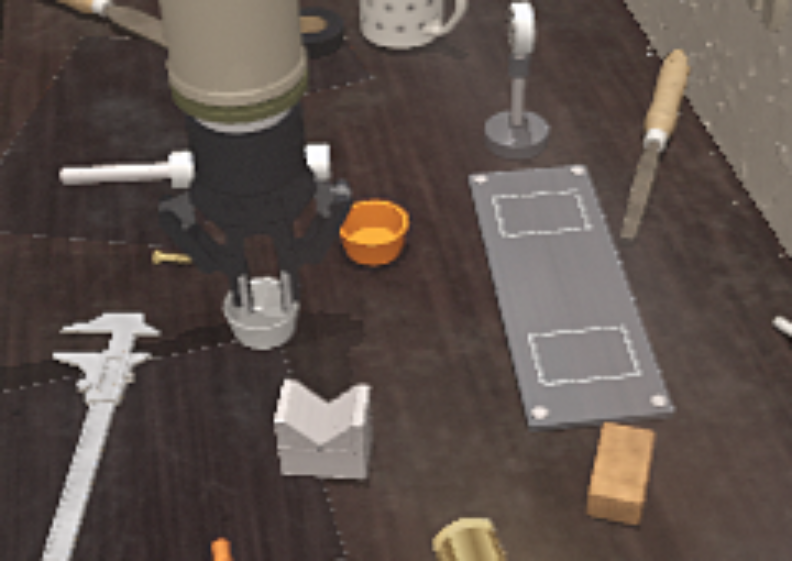

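The side view shows the fingers shut inside the cup (260, 315): they passed over the rim while open. I will lift, pre-open to about 70 mm, go lower and close again.

```bash
python3 -m pendant '[[0,0,-0.5,0,0,0,-0.5],[0,0,-1,0,0,0,-0.5],[0,0,-1.1,0,0,0,-0.3],[0,0,-1.1,0,0,0,0.6],[0,0,-1.1,0,0,0,0.6],[0,0,-1.1,0,0,0,0.65],[0,0,-1.1,0,0,0,0.65],[0,0,-1.1,0,0,0,0.65],[0,0,-1.1,0,0,0,0.65],[0,0,-1.1,0,0,0,0.65]]' 40
python3 - <<'E'
from h import *
st()
im,d=manip.camera('side'); cv2.imwrite('pics/s2.png',cv2.resize(im[170:250,180:280,::-1],None,fx=6,fy=6))
for r in manip.trace('cup_mid','side')[:2]:
    P=cloud('side',d,r['pixels']); top=P[P[:,2]>.018]
    print(r['p'],np.round(cv2.minEnclosingCircle((top[:,:2]*1000).astype(np.float32))[0],1),np.percentile(P[:,2],[2,98]).round(3))
E
```

```text
clock: 6.05
position: [0.4506, -0.0169, 0.0722]
ee_rot: [0.736, 0.677, 0.0, -0.0]
ft_force: [0.8, 0.6, -0.6]
grip_width: 0.826
grasp_force: 0.0
t 6.05 p [ 0.4506 -0.0169  0.0722] yaw -4.7 w 0.826 gf 0.0 j [-0.64  0.1   0.61  2.1  -0.07  0.96 -0.07] F [ 0.8  0.6 -0.6]
0.84 [537.9  57. ] [0.004 0.028]
0.25 [ 471.9 -293.9] [0.004 0.058]
```

View pics/s2.png

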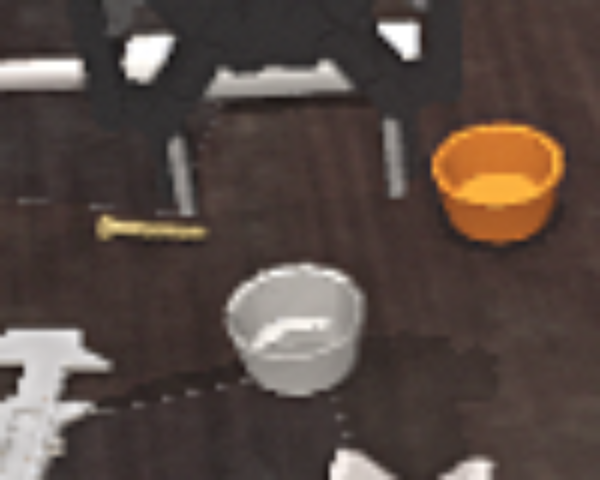

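The side view shows the cup upright at crop (295, 330), with the fingers centred about it.

```bash
python3 - <<'E'
from h import *
im,d=manip.camera('side'); v,u=np.mgrid[0:420,0:560]
P=world('side',u.ravel().astype(float),v.ravel().astype(float),d.ravel())
m=(d.ravel()>0)&(np.hypot(P[:,0]-.45,P[:,1]+.017)<.04)&(P[:,2]>.02)&(P[:,2]<.035)
print(m.sum(),cv2.minEnclosingCircle((P[m,:2]*1000).astype(np.float32)))
E
python3 -m pendant '[[0,0,0.5,0,0,0,0.65],[0,0,0.9,0,0,0,0.65],[0,0,1.2,0,0,0,0.65],[0,0,1.2,0,0,0,0.65],[0,0,1.2,0,0,0,0.65],[0,0,1.2,0,0,0,0.5],[0,0,1.2,0,0,0,0.4],[0,0,1.2,0,0,0,0.3],[0,0,1.2,0,0,0,0.2],[0,0,1.2,0,0,0,0.1]]' 40
```

```text
150 ((443.32318115234375, -14.617255210876465), 28.572998046875)
clock: 7.45
position: [0.4469, -0.0164, 0.0138]
ee_rot: [0.736, 0.677, -0.002, -0.004]
ft_force: [-29.8, 1.3, 59.2]
grip_width: 0.59
grasp_force: 37.9
```

```bash
python3 -m pendant '[[0,0,-0.1,0,0,0,0.1],[0,0,-0.2,0,0,0,0.1],[0,0,-0.4,0,0,0,0.1],[0,0,-0.6,0,0,0,0.1],[0,0,-0.9,0,0,0,0.1],[0,0,-1.2,0,0,0,0.1],[0,0,-1.2,0,0,0,0.1],[0,0,-1.2,0,0,0,0.1],[0,0,-1.2,0,0,0,0.1],[0,0,-1.2,0,0,0,0.1]]' 40
python3 - <<'E'
from h import *
st()
im,d=manip.camera('side'); cv2.imwrite('pics/s3.png',cv2.resize(im[160:250,180:280,::-1],None,fx=6,fy=6))
E
```

```text
clock: 8.7
position: [0.4503, -0.017, 0.0719]
ee_rot: [0.736, 0.677, -0.0, -0.0]
ft_force: [-0.1, -0.6, 0.4]
grip_width: 0.552
grasp_force: 0.0
t 8.7 p [ 0.4503 -0.017   0.0719] yaw -4.7 w 0.552 gf 0.0 j [-0.65  0.1   0.62  2.1  -0.07  0.96 -0.07] F [-0.1 -0.6  0.4]
```

View pics/s3.png

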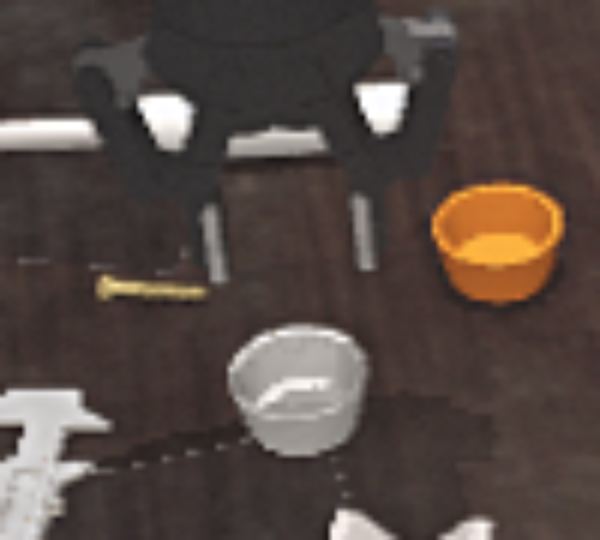

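Run:
```python
from h import *
def proj(cam,p,c=None):
    c=c or manip.get_calibration(cam); q=R.from_quat(c['orientation']).inv().apply(np.array(p)-c['xyz'])
    return np.round([c['cx']+c['fx']*q[0]/-q[2], c['cy']-c['fy']*q[1]/-q[2]],1)
for p in [(.4503,-.017,.058),(.4503,-.017,.072),(.45,-.0165,.026),(.45,-.0165,0)]:
    a=proj('side',p); print(p,a,(a-[180,160])*6)
T=np.load('side0.npz')
im,d=manip.camera('side')
for name,D in (('t0',T['d']),('now',d)):
    v,u=np.mgrid[0:420,0:560]
    P=world('side',u.ravel().astype(float),v.ravel().astype(float),D.ravel())
    for lo,hi in ((.008,.014),(.02,.0245),(.0245,.031)):
        m=(D.ravel()>0)&(np.hypot(P[:,0]-.45,P[:,1]+.017)<.045)&(P[:,2]>lo)&(P[:,2]<hi)
        print(name,m.sum(),np.round(cv2.minEnclosingCircle((P[m,:2]*1000).astype(np.float32))[0],1),(P[m].min(0)).round(3),P[m].max(0).round(3))
c=manip.get_calibration('wrist'); im,d=manip.camera('wrist')
cv2.imwrite('pics/w2.png',im[:,:,::-1])
print(proj('wrist',(.4503,-.017,.058),c),proj('wrist',(.4503,-.017,.026),c))
```

```text
(0.4503, -0.017, 0.058) [229.9 212.1] [299.4 312.6]
(0.4503, -0.017, 0.072) [229.3 207.6] [295.8 285.6]
(0.45, -0.0165, 0.026) [231. 222.] [306. 372.]
(0.45, -0.0165, 0) [232.  229.8] [312.  418.8]
t0 63 [447.2 -16.2] [ 0.424 -0.04   0.008] [0.467 0.007 0.014]
t0 52 [447.1 -16.2] [ 0.423 -0.043  0.02 ] [0.47  0.01  0.024]
t0 99 [446.5 -15.6] [ 0.421 -0.043  0.025] [0.474 0.013 0.03 ]
now 61 [445.3 -17. ] [ 0.424 -0.04   0.008] [0.467 0.007 0.014]
now 55 [446.  -16.5] [ 0.42  -0.042  0.02 ] [0.471 0.01  0.024]
now 95 [444.8 -16.3] [ 0.419 -0.043  0.025] [0.472 0.011 0.031]
[275.4 259.6] [275.8 233.8]
```

View pics/w2.png

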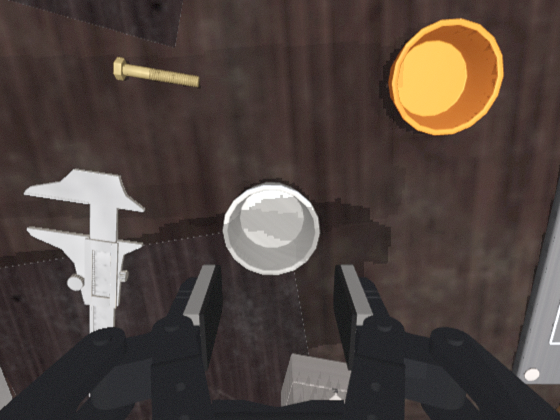

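Run:
```python
from h import *
st()
im,d=manip.camera('side'); v,u=np.mgrid[0:420,0:560]
P=world('side',u.ravel().astype(float),v.ravel().astype(float),d.ravel())
m=(d.ravel()>0)&(abs(P[:,0]-.45)<.05)&(abs(P[:,1]+.017)<.03)&(P[:,2]>.036)&(P[:,2]<.12)
Q=P[m]; print(len(Q))
for s in (-1,1):
    q=Q[(Q[:,0]-.449)*s>0]; i=np.argsort(q[:,2])[:12]; print(np.round(q[i],3).tolist())
imt,dt=manip.camera('wrist'); c=manip.get_calibration('wrist')
for (a,b) in ((205,268),(345,268),(205,285),(345,285)): print(np.round(world('wrist',float(a),float(b),np.array(float(dt[b,a])),c),3))
```

```text
t 8.85 p [ 0.4504 -0.017   0.072 ] yaw -4.7 w 0.555 gf 0.0 j [-0.65  0.1   0.62  2.1  -0.07  0.96 -0.07] F [0.1 0.5 0.4]
132
[[0.423, -0.026, 0.089], [0.419, -0.025, 0.09], [0.421, -0.027, 0.091], [0.421, -0.024, 0.091], [0.424, -0.025, 0.092], [0.419, -0.024, 0.092], [0.415, -0.02, 0.092], [0.413, -0.02, 0.093], [0.417, -0.021, 0.093], [0.424, -0.024, 0.094], [0.418, -0.02, 0.094], [0.415, -0.021, 0.096]]
[[0.475, -0.029, 0.088], [0.478, -0.027, 0.089], [0.477, -0.03, 0.089], [0.473, -0.029, 0.089], [0.482, -0.026, 0.09], [0.48, -0.025, 0.09], [0.475, -0.028, 0.09], [0.473, -0.03, 0.092], [0.478, -0.028, 0.092], [0.475, -0.028, 0.093], [0.482, -0.027, 0.094], [0.48, -0.027, 0.094]]
[[ 0.424 -0.002  0.09 ]]
[[ 0.479 -0.008  0.089]]
[[ 0.426 -0.003  0.102]]
[[ 0.477 -0.008  0.101]]
```

Depth from both cameras agrees: the fingertips stand about 16 mm above the reported TCP height, not 14 mm below it. They were on the rim, not around the cup. I'll use that measured offset and go deeper.

```bash
python3 -m pendant '[[0,0,0,0,0,0,0.7],[0,0,0,0,0,0,0.7],[0,0,0.4,0,0,0,0.7],[0,0,0.8,0,0,0,0.7],[0,0,1.2,0,0,0,0.7],[0,0,1.6,0,0,0,0.7],[0,0,1.6,0,0,0,0.7],[0,0,1.6,0,0,0,0],[0,0,1.6,0,0,0,0],[0,0,1.6,0,0,0,0]]' 40
python3 - <<'E'
from h import *
st(); print(plan((.45,-.017,.2),-5))
E
```

```text
clock: 10.2
position: [0.451, -0.0169, -0.0066]
ee_rot: [0.736, 0.677, 0.001, -0.0]
ft_force: [-3.9, -0.9, 7.7]
grip_width: 0.602
grasp_force: 40.1
t 10.2 p [ 0.451  -0.0169 -0.0066] yaw -4.7 w 0.602 gf 40.1 j [-0.6   0.27  0.59  2.15 -0.21  0.77  0.04] F [-3.9 -0.9  7.7]
[ 0.   -0.02 -4.13  0.01 -0.01  0.03]
```

```bash
python3 -m pendant '[[0,0,-0.3,0,0,0,0],[0,0,-0.8,0,0,0,0],[0,0,-1.4,0,0,0,0],[0,0,-2,0,0,0,0],[0,0,-2.6,0,0,0,0],[0,0,-3.2,0,0,0,0],[0,0,-3.6,0,0,0,0],[0,0,-3.6,0,0,0,0],[0,0,-3.6,0,0,0,0],[0,0,-3.6,0,0,0,0]]' 40
python3 - <<'E'
from h import *
st()
im,d=manip.camera('top')
# plate by colour/brightness contour
v,u=np.mgrid[0:420,0:560]
P=world('top',u.ravel().astype(float),v.ravel().astype(float),np.full(d.size,1.0)); c=manip.get_calibration('top')
# ray-plane at z=.008
ray=P-c['xyz']; t=(.008-c['xyz'][2])/ray[:,2]; W=(c['xyz']+ray*t[:,None]).reshape(420,560,3)
np.savez('top1',im=im,d=d,W=W)
g=im.astype(int); m=(g.max(2)-g.min(2)<14)&(g.mean(2)>110)&(abs(W[...,0]-.671)<.085)&(abs(W[...,1]+.02)<.16)
n,l,s,_=cv2.connectedComponentsWithStats(m.astype(np.uint8)); k=1+np.argmax(s[1:,4]); Q=W[l==k][:,:2]
h=cv2.convexHull((Q*1000).astype(np.float32)); r=cv2.minAreaRect(h); print('plate',r, s[k])
Q=Q-Q.mean(0); e=np.linalg.svd(Q,full_matrices=False)[2][0]; print(np.degrees(np.arctan2(e[1],e[0])))
sm,sd=manip.camera('side'); cv2.imwrite('pics/s4.png',cv2.resize(sm[130:300,180:390,::-1],None,fx=3,fy=3))
E
```

```text
clock: 11.45
position: [0.45, -0.017, 0.1715]
ee_rot: [0.736, 0.677, -0.001, -0.0]
ft_force: [-0.9, 0.1, -1.2]
grip_width: 0.605
grasp_force: 41.9
t 11.45 p [ 0.45   -0.017   0.1715] yaw -4.7 w 0.605 gf 41.9 j [-0.69 -0.05  0.62  2.    0.03  1.19 -0.17] F [-0.9  0.1 -1.2]
plate ((669.7200927734375, -20.743484497070312), (278.0329895019531, 99.77631378173828), 85.14896392822266) [ 230  150  108   49 3912]
-94.84955920415322
```

View pics/s4.png

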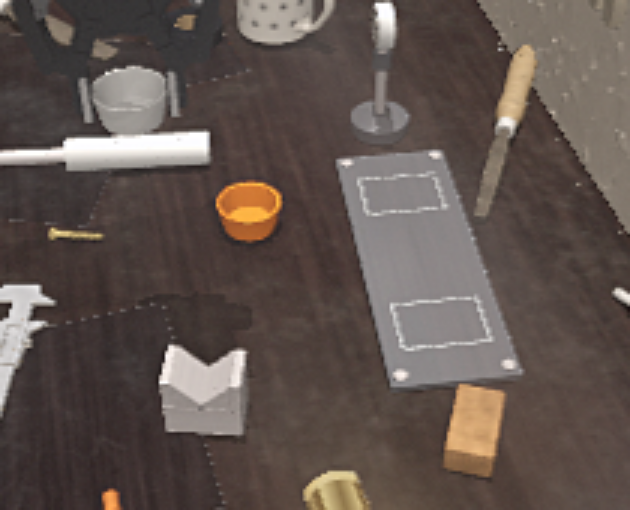

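The side view shows the cup held level at crop (130, 98), and the plate is clear. Moving over the plate centre.

Run:
```python
from h import *
print(plan((.670,-.0207,.10),-4.85),plan((.670,-.0207,.002),-4.85))
```

```text
[ 0.29  4.39  1.43 -0.01  0.    0.02] [ 0.29  4.39  3.39 -0.01  0.    0.02]
```

```bash
python3 -m pendant '[[0.05,0.8,0,0,0,0,0],[0.1,1.7,0.2,0,0,0,0],[0.2,2.6,0.5,0,0,0,0],[0.25,3.5,0.9,0,0,0,0],[0.29,4.2,1.2,0,0,0,0],[0.29,4.39,1.5,0,0,0,0],[0.29,4.39,1.5,0,0,0,0],[0.29,4.39,2.1,0,0,0,0],[0.29,4.39,2.5,0,0,0,0],[0.29,4.39,2.6,0,0,0,0]]' 40
python3 - <<'E'
from h import *
st();print(plan((.670,-.0207,.002),-4.85))
E
```

```text
clock: 12.8
position: [0.6694, -0.0202, 0.0414]
ee_rot: [0.736, 0.677, -0.001, -0.001]
ft_force: [0.1, -0.4, -0.0]
grip_width: 0.603
grasp_force: 42.0
t 12.8 p [ 0.6694 -0.0202  0.0414] yaw -4.7 w 0.603 gf 42.0 j [-0.46  0.65  0.6   1.54 -0.4   1.08  0.15] F [ 0.1 -0.4 -0. ]
[-0.01  0.01  0.79 -0.01 -0.    0.02]
```

```bash
python3 -m pendant '[[0,0,0.4,0,0,0,0],[0,0,0.65,0,0,0,0],[0,0,0.78,0,0,0,0],[0,0,0.78,0,0,0,0],[0,0,0.78,0,0,0,0.6],[0,0,0.78,0,0,0,0.75],[0,0,0.6,0,0,0,0.75],[0,0,0,0,0,0,0.9],[0,0,-1,0,0,0,1],[0,0,-2,0,0,0,1]]' 40
python3 - <<'E'
from h import *
st();print(plan((.474,-.146,.15),-17))
T=np.load('top1.npz')
im,d=manip.camera('side');v,u=np.mgrid[0:420,0:560]
P=world('side',u.ravel().astype(float),v.ravel().astype(float),d.ravel())
m=(d.ravel()>0)&(np.hypot(P[:,0]-.668,P[:,1]+.02)<.045)&(P[:,2]>.028)&(P[:,2]<.042)
print(m.sum(),cv2.minEnclosingCircle((P[m,:2]*1000).astype(np.float32)),P[m].max(0))
E
```

```text
clock: 14.05
position: [0.6704, -0.0206, 0.1445]
ee_rot: [0.736, 0.677, 0.0, 0.0]
ft_force: [1.0, -0.8, 1.1]
grip_width: 0.997
grasp_force: 0.0
t 14.05 p [ 0.6704 -0.0206  0.1445] yaw -4.7 w 0.997 gf 0.0 j [-0.49  0.55  0.65  1.46 -0.34  1.25  0.11] F [ 1.  -0.8  1.1]
[-2.82 -3.71 -0.11  0.   -0.    1.53]
136 ((668.1986694335938, -20.23393440246582), 28.5616512298584) [0.69528006 0.00828492 0.03744923]
```

```bash
python3 -m pendant '[[-0.5,-0.7,-0.2,0,0,0.3,1],[-1.1,-1.5,-0.2,0,0,0.6,1],[-1.7,-2.3,-0.2,0,0,0.9,1],[-2.3,-3.1,-0.2,0,0,1.3,1],[-2.7,-3.6,-0.2,0,0,1.5,1],[-2.82,-3.71,-0.2,0,0,1.53,1],[-2.82,-3.71,-0.2,0,0,1.53,1],[-2.82,-3.71,-0.2,0,0,1.53,1],[-2.82,-3.71,-0.2,0,0,1.53,1],[-2.82,-3.71,-0.2,0,0,1.53,1]]' 60
cat >> h.py <<'E'
def scan(cam,c,rad,lo,hi,cal=None):
    cal=manip.get_calibration(cam); im,d=manip.camera(cam); v,u=np.mgrid[0:420,0:560]
    P=world(cam,u.ravel().astype(float),v.ravel().astype(float),d.ravel(),cal)
    m=(d.ravel()>0)&(np.hypot(P[:,0]-c[0],P[:,1]-c[1])<rad)&(P[:,2]>lo)&(P[:,2]<hi)
    r=cv2.minAreaRect((P[m,:2]*1000).astype(np.float32)); print(cam,m.sum(),np.round(r[0],1),np.round(r[1],1),round(r[2],1),'zmax',np.percentile(P[m,2],98).round(3))
    return im,P[m]
E
python3 - <<'E'
from h import *
st()
scan('wrist',(.474,-.146),.045,.035,.07); scan('side',(.474,-.146),.045,.035,.07)
print(plan((.474,-.146,.002),-17))
E
```

```text
clock: 15.35
position: [0.4743, -0.1455, 0.1521]
ee_rot: [0.803, 0.595, -0.0, 0.0]
ft_force: [0.1, -0.3, -0.4]
grip_width: 1.0
grasp_force: 0.0
t 15.35 p [ 0.4743 -0.1455  0.1521] yaw -16.9 w 1.0 gf 0.0 j [-0.56  0.11  0.82  1.92 -0.09  1.14  0.  ] F [ 0.1 -0.3 -0.4]
wrist 3767 [ 473.8 -145. ] [36.8 56.1] 73.2 zmax 0.054
side 438 [ 471.4 -145.2] [39.  56.6] 73.3 zmax 0.056
[-0.01  0.    3.   -0.    0.    0.01]
```

```bash
python3 -m pendant '[[0,0,0.9,0,0,0,1],[0,0,1.8,0,0,0,1],[0,0,2.6,0,0,0,1],[0,0,3,0,0,0,1],[0,0,3,0,0,0,1],[0,0,3,0,0,0,0],[0,0,3,0,0,0,0],[0,0,3,0,0,0,0],[0,0,3,0,0,0,0],[0,0,3,0,0,0,0]]' 60
python3 - <<'E'
from h import *
st()
a=np.radians(85.15); c=np.array([.670,-.0207]); print(c-.08*np.array([np.cos(a),np.sin(a)]),c+.08*np.array([np.cos(a),np.sin(a)]))
E
```

```text
clock: 16.7
position: [0.4749, -0.1458, 0.0034]
ee_rot: [0.804, 0.595, 0.001, 0.0]
ft_force: [-0.7, 0.1, 5.9]
grip_width: 0.648
grasp_force: 64.1
t 16.7 p [ 0.4749 -0.1458  0.0034] yaw -17.0 w 0.648 gf 64.1 j [-0.44  0.38  0.74  2.04 -0.34  0.84  0.2 ] F [-0.7  0.1  5.9]
[ 0.66323621 -0.10041356] [0.67676379 0.05901356]
```

```bash
python3 - <<'E'
from h import *
print(plan((.663,-.1004,.0115),-4.85))
E
python3 -m pendant '[[0,0,-0.4,0,0,0,0],[0,0,-1,0,0,0,0],[0,0,-1.6,0,0,0,0],[0,0,-1.8,0,0,0,0],[0,0,-1.8,0,0,0,0],[0,0,-1.8,0,0,0,0],[0,0,-1.8,0,0,0,0],[0,0,-1.8,0,0,0,0],[0,0,-1.8,0,0,0,0],[0,0,-1.8,0,0,0,0]]' 60
python3 - <<'E'
from h import *
st(); print(plan((.663,-.1004,.05),-4.85))
E
```

```text
[ 1.97  3.33 -0.15  0.01 -0.01 -1.51]
clock: 17.95
position: [0.474, -0.1458, 0.0921]
ee_rot: [0.804, 0.595, -0.0, -0.0]
ft_force: [0.5, 0.2, -4.9]
grip_width: 0.65
grasp_force: 65.6
t 17.95 p [ 0.474  -0.1458  0.0921] yaw -17.0 w 0.65 gf 65.6 j [-0.54  0.21  0.83  1.99 -0.18  1.02  0.08] F [ 0.5  0.2 -4.9]
[ 1.97  3.35  0.84 -0.    0.   -1.51]
```

```bash
python3 -m pendant '[[0.4,0.7,0,0,0,-0.3,0],[0.8,1.4,0,0,0,-0.6,0],[1.2,2.1,0,0,0,-0.9,0],[1.6,2.7,0.2,0,0,-1.2,0],[1.85,3.15,0.4,0,0,-1.4,0],[1.97,3.35,0.7,0,0,-1.51,0],[1.97,3.35,0.84,0,0,-1.51,0],[1.97,3.35,0.84,0,0,-1.51,0],[1.97,3.35,0.84,0,0,-1.51,0],[1.97,3.35,0.84,0,0,-1.51,0]]' 60
python3 - <<'E'
from h import *
st(); print(plan((.663,-.1004,.0115),-4.85))
E
```

```text
clock: 19.2
position: [0.663, -0.1006, 0.051]
ee_rot: [0.737, 0.676, 0.0, 0.0]
ft_force: [0.6, -0.2, -4.8]
grip_width: 0.647
grasp_force: 65.8
t 19.2 p [ 0.663  -0.1006  0.051 ] yaw -4.9 w 0.647 gf 65.8 j [-0.38  0.65  0.65  1.54 -0.42  1.1   0.29] F [ 0.6 -0.2 -4.8]
[ 0.   -0.    0.79  0.01 -0.   -0.01]
```

```bash
python3 -m pendant '[[0,0,0.4,0,0,0,0],[0,0,0.65,0,0,0,0],[0,0,0.8,0,0,0,0],[0,0,0.8,0,0,0,0],[0,0,0.8,0,0,0,0.7],[0,0,0.8,0,0,0,1],[0,0,0.5,0,0,0,1],[0,0,-0.4,0,0,0,1],[0,0,-1.3,0,0,0,1],[0,0,-2,0,0,0,1]]' 60
python3 - <<'E'
from h import *
st();print(plan((.4737,-.2925,.15),-25.5))
scan('side',(.663,-.1),.045,.045,.08)
E
```

```text
clock: 20.45
position: [0.6635, -0.1009, 0.1534]
ee_rot: [0.737, 0.676, 0.001, 0.001]
ft_force: [0.6, 0.7, -0.2]
grip_width: 1.0
grasp_force: 0.0
t 20.45 p [ 0.6635 -0.1009  0.1534] yaw -4.9 w 1.0 gf 0.0 j [-0.41  0.55  0.7   1.45 -0.36  1.27  0.24] F [ 0.6  0.7 -0.2]
[-4.14 -3.45  0.06  0.02 -0.    2.57]
side 336 [ 660.3 -101.6] [39.2 56. ] 85.6 zmax 0.064
```

```bash
python3 -m pendant '[[-0.6,-0.5,0,0,0,0.4,1],[-1.3,-1.1,0,0,0,0.8,1],[-2,-1.7,0,0,0,1.2,1],[-2.7,-2.3,0,0,0,1.6,1],[-3.4,-2.9,0,0,0,2.1,1],[-3.9,-3.3,0,0,0,2.5,1],[-4.14,-3.45,0.06,0,0,2.57,1],[-4.14,-3.45,0.06,0,0,2.57,1],[-4.14,-3.45,0.06,0,0,2.57,1],[-4.14,-3.45,0.06,0,0,2.57,1]]' 60
python3 - <<'E'
from h import *
st()
scan('wrist',(.474,-.292),.045,.04,.07); scan('side',(.474,-.292),.045,.04,.07)
print(plan((.474,-.292,.002),-25.5))
E
```

```text
clock: 21.75
position: [0.4744, -0.291, 0.147]
ee_rot: [0.845, 0.535, -0.0, -0.0]
ft_force: [-0.1, -0.9, 0.3]
grip_width: 1.0
grasp_force: 0.0
t 21.75 p [ 0.4744 -0.291   0.147 ] yaw -25.3 w 1.0 gf 0.0 j [-0.28  0.32  0.9   1.78 -0.27  1.17  0.26] F [-0.1 -0.9  0.3]
wrist 3189 [ 473.8 -291.6] [36.8 40. ] 63.9 zmax 0.057
side 480 [ 471.7 -292.1] [38.2 40.2] 63.8 zmax 0.059
[-0.01  0.01  2.9  -0.    0.    0.02]
```

```bash
python3 -m pendant '[[0,0,0.9,0,0,0.1,1],[0,0,1.8,0,0,0.1,1],[0,0,2.5,0,0,0.1,1],[0,0,2.85,0,0,0.1,1],[0,0,2.85,0,0,0.1,1],[0,0,2.85,0,0,0.1,0],[0,0,2.85,0,0,0.1,-0.5],[0,0,2.85,0,0,0.1,-0.5],[0,0,2.85,0,0,0.1,-0.5],[0,0,2.85,0,0,0.1,-0.5]]' 60
python3 - <<'E'
from h import *
st()
E
```

```text
clock: 23.1
position: [0.4742, -0.2922, 0.0058]
ee_rot: [0.849, 0.528, 0.001, 0.0]
ft_force: [-0.8, 1.6, 6.8]
grip_width: 0.462
grasp_force: 61.1
t 23.1 p [ 0.4742 -0.2922  0.0058] yaw -26.2 w 0.462 gf 61.1 j [-0.16  0.52  0.78  1.89 -0.46  0.91  0.38] F [-0.8  1.6  6.8]
```

```bash
python3 -m pendant '[[0,0,0,0,0,0,0.3],[0,0,0,0,0,0,0.3],[0,0,-0.3,0,0,0,0.3],[0,0,-0.3,0,0,0,-0.5],[0,0,-0.3,0,0,0,-0.5],[0,0,-0.3,0,0,0,-0.5],[0,0,-0.3,0,0,0,-0.5],[0,0,-0.8,0,0,0,-0.5],[0,0,-1.6,0,0,0,-0.5],[0,0,-2.3,0,0,0,-0.5]]' 70
python3 - <<'E'
from h import *
st(); print(plan((.676,.057,.14),-4.85))
im,d=manip.camera('side'); v,u=np.mgrid[0:420,0:560]
P=world('side',u.ravel().astype(float),v.ravel().astype(float),d.ravel())
m=(np.hypot(P[:,0]-.684,P[:,1]-.165)<.05)&(P[:,2]>.02)
for z in (.03,.06,.09,.12): 
    q=P[m&(abs(P[:,2]-z)<.015)]; print(z,q.min(0).round(3),q.max(0).round(3))
E
```

```text
clock: 24.35
position: [0.4731, -0.2919, 0.1207]
ee_rot: [0.849, 0.528, -0.0, -0.0]
ft_force: [1.0, 0.2, -2.3]
grip_width: 0.457
grasp_force: 71.8
t 24.35 p [ 0.4731 -0.2919  0.1207] yaw -26.3 w 0.457 gf 71.8 j [-0.27  0.36  0.89  1.81 -0.31  1.12  0.27] F [ 1.   0.2 -2.3]
[ 8.05  0.55 -0.39 -0.   -0.   -2.68]
0.03 [0.665 0.153 0.02 ] [0.698 0.185 0.044]
0.06 [0.677 0.162 0.045] [0.69  0.172 0.074]
0.09 [0.676 0.152 0.076] [0.691 0.177 0.104]
0.12 [0.675 0.146 0.105] [0.691 0.186 0.135]
```

```bash
python3 -m pendant '[[1,0.05,-0.2,0,0,-0.3,-0.5],[2,0.1,-0.4,0,0,-0.6,-0.5],[3,0.2,-0.4,0,0,-1,-0.5],[4,0.25,-0.4,0,0,-1.4,-0.5],[5,0.3,-0.4,0,0,-1.8,-0.5],[6,0.4,-0.4,0,0,-2.1,-0.5],[7,0.5,-0.4,0,0,-2.4,-0.5],[7.7,0.5,-0.4,0,0,-2.6,-0.5],[8.05,0.55,-0.4,0,0,-2.68,-0.5],[8.05,0.55,-0.4,0,0,-2.68,-0.5]]' 70
python3 - <<'E'
from h import *
st(); print(plan((.6764,.055,.07),-4.85)); print(manip.get_calibration('wrist')['xyz'])
im,d=manip.camera('side'); cv2.imwrite('pics/s5.png',cv2.resize(im[60:300,200:420,::-1],None,fx=2.5,fy=2.5))
E
```

```text
clock: 25.65
position: [0.6761, 0.0571, 0.1391]
ee_rot: [0.736, 0.677, -0.0, -0.0]
ft_force: [-0.4, -0.1, -2.5]
grip_width: 0.457
grasp_force: 72.1
t 25.65 p [0.6761 0.0571 0.1391] yaw -4.8 w 0.457 gf 72.1 j [-0.61  0.57  0.67  1.44 -0.36  1.25  0.01] F [-0.4 -0.1 -2.5]
[-0.04  0.01  1.38 -0.01  0.    0.01]
[0.68410649 0.13913364 0.28934894]
```

View pics/s5.png

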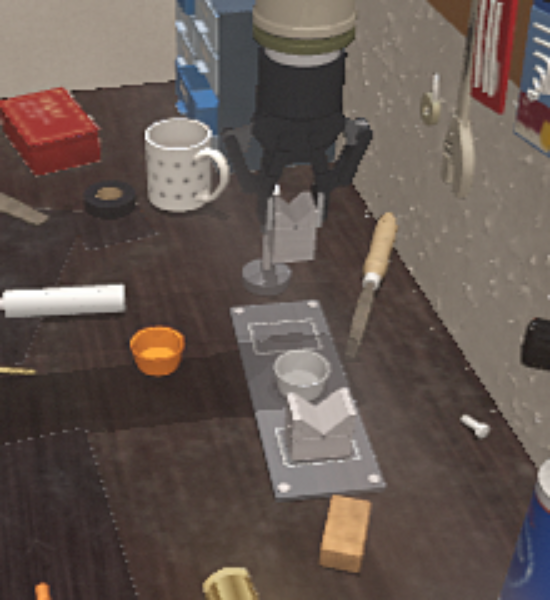

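The picture shows the narrow block held upright over its place at crop (295, 230), with the cup at (302, 372) and the wide block at (322, 430) standing properly. The gauge is clear of it. Lowering.

```bash
python3 -m pendant '[[-0.04,0,0.5,0,0,0,-0.5],[-0.04,0,1,0,0,0,-0.5],[-0.04,0,1.4,0,0,0,-0.5],[-0.04,0,1.8,0,0,0,-0.5],[-0.04,0,2,0,0,0,-0.5],[-0.04,0,2.1,0,0,0,-0.5],[-0.04,0,2.15,0,0,0,-0.5],[-0.04,0,2.2,0,0,0,-0.5],[-0.04,0,2.2,0,0,0,-0.5],[-0.04,0,2.2,0,0,0,-0.5]]' 70
python3 - <<'E'
from h import *
st()
E
```

```text
clock: 26.95
position: [0.6761, 0.0549, 0.03]
ee_rot: [0.736, 0.677, 0.0, 0.0]
ft_force: [0.9, 0.9, -4.1]
grip_width: 0.455
grasp_force: 72.1
t 26.95 p [0.6761 0.0549 0.03  ] yaw -4.8 w 0.455 gf 72.1 j [-0.58  0.68  0.61  1.53 -0.43  1.07  0.05] F [ 0.9  0.9 -4.1]
```

Not yet in contact (weight still carried); a touch lower, then release and rise.

```bash
python3 -m pendant '[[0,0,0.03,0,0,0,-0.5],[0,0,0.05,0,0,0,-0.5],[0,0,0.05,0,0,0,-0.5],[0,0,0.05,0,0,0,0],[0,0,0.05,0,0,0,0.2],[0,0,0.05,0,0,0,0.4],[0,0,-0.5,0,0,0,0.4],[0,0,-1.3,0,0,0,0.4],[0,0,-2.2,0,0,0,0.6],[0,0,-2.8,0,0,0,1]]' 70
python3 - <<'E'
from h import *
st()
scan('side',(.677,.057),.04,.045,.08)
scan('wrist',(.677,.057),.04,.05,.08)
im,P=scan('top',(.44,.163),.13,.012,.035)
Q=P[:,:2]
# shaft ends from top
i=Q[:,0]>.4; 
P2=P[(P[:,2]>.022)&(abs(P[:,1]-.16)<.035)]; r=cv2.minAreaRect((P2[:,:2]*1000).astype(np.float32)); print(r)
for r in manip.trace('shaft_mid','top')[:1]:
    d=np.load('top0.npz')['d']; S=cloud('top',d,r['pixels']); S=S[S[:,2]>.008]; rr=cv2.minAreaRect((S[:,:2]*1000).astype(np.float32)); print(rr)
E
```

```text
clock: 28.2
position: [0.6765, 0.0547, 0.172]
ee_rot: [0.736, 0.677, 0.001, 0.001]
ft_force: [-0.9, -0.5, 0.4]
grip_width: 0.983
grasp_force: 0.0
t 28.2 p [0.6765 0.0547 0.172 ] yaw -4.8 w 0.983 gf 0.0 j [-0.61  0.55  0.68  1.4  -0.35  1.31  0.  ] F [-0.9 -0.5  0.4]
side 228 [673.8  53.6] [42.  39.3] 86.6 zmax 0.067
wrist 2738 [677.   55.1] [36.7 40. ] 85.1 zmax 0.065
top 33 [526.2  72.7] [35.1  6.7] 43.7 zmax 0.03
((0.0, 0.0), (0.0, 0.0), 0.0)
```

Run:
```python
from h import *
print(plan((.453,.160,.16),82.5))
```

```text
[ 1.720e+00 -4.620e+00  1.900e-01  1.000e-02  0.000e+00 -1.091e+01]
```

```bash
python3 -m pendant '[[0.1,-0.5,0,0,0,-1.2,1],[0.2,-1,0,0,0,-2.4,1],[0.4,-1.5,0,0,0,-3.6,1],[0.6,-2,0,0,0,-4.8,1],[0.8,-2.5,0,0,0,-6,1],[1,-3,0,0,0,-7.2,1],[1.3,-3.6,0,0,0,-8.4,1],[1.5,-4.2,0.1,0,0,-9.6,1],[1.72,-4.62,0.19,0,0,-10.8,1],[1.72,-4.62,0.19,0,0,-10.91,1]]' 60
python3 - <<'E'
from h import *
st()
for cam in ('top','side'):
    for r in manip.trace('shaft_mid',cam)[:0]: pass
def shaft(cam):
    c=manip.get_calibration(cam); im,d=manip.camera(cam)
    for r in manip.trace('shaft_mid',cam)[:1]:
        v,u=np.nonzero(r['pixels']&(d>0)); S=world(cam,u.astype(float),v.astype(float),d[v,u],c); S=S[(S[:,2]>.005)&(S[:,2]<.04)]
        rr=cv2.minAreaRect((S[:,:2]*1000).astype(np.float32))
        T=S[S[:,2]>.024]; tt=cv2.minAreaRect((T[:,:2]*1000).astype(np.float32))
        print(cam,round(r['p'],2),len(S),'all',np.round(rr[0],1),np.round(rr[1],1),round(rr[2],1),'thick',np.round(tt[0],1),np.round(tt[1],1),round(tt[2],1),'x',S[:,0].min().round(3),S[:,0].max().round(3))
    return im
im=shaft('wrist'); save('wrist','w3',im); shaft('side')
E
```

```text
clock: 29.65
position: [0.451, 0.1607, 0.1589]
ee_rot: [0.064, 0.998, -0.0, -0.001]
ft_force: [-0.4, 0.0, -0.2]
grip_width: 0.997
grasp_force: 0.0
t 29.65 p [0.451  0.1607 0.1589] yaw 82.7 w 0.997 gf 0.0 j [-0.83  0.05  0.41  1.94 -0.02  1.16  1.03] F [-0.4  0.  -0.2]
wrist 0.81 7936 all [421.9 169.8] [ 30.  201.4] 82.2 thick [423.1 169.9] [ 25.2 199.1] 81.9 x 0.322 0.523
side 0.96 677 all [409.1 167.6] [ 29.2 220.2] 81.2 thick [412.9 168. ] [ 28.3 209.7] 79.8 x 0.3 0.52
```

View pics/w3.png

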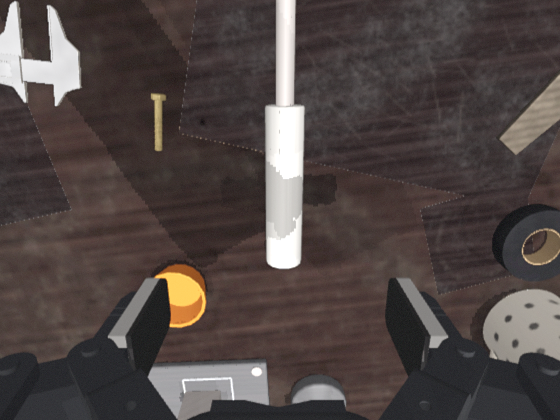

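The wrist view shows the shaft's thick end at (284, 265) and its step at (285, 105). The balance point is about 20 mm nearer the robot than I had put it, so I'm correcting.

Run:
```python
from h import *
print(plan((.4323,.1663,-.007),82.1))
```

```text
[ 0.44  0.08  3.34 -0.    0.    0.03]
```

```bash
python3 -m pendant '[[0.44,0.08,0.5,0,0,0.03,0.6],[0.44,0.08,1.2,0,0,0.03,0.6],[0.44,0.08,1.9,0,0,0.03,0.6],[0.44,0.08,2.5,0,0,0.03,0.6],[0.44,0.08,3,0,0,0.03,0.6],[0.44,0.08,3.34,0,0,0.03,0.6],[0.44,0.08,3.34,0,0,0.03,0.6],[0.44,0.08,3.34,0,0,0.03,-0.7],[0.44,0.08,3.34,0,0,0.03,-0.7],[0.44,0.08,3.34,0,0,0.03,-0.7]]' 60
python3 - <<'E'
from h import *
st()
E
```

```text
clock: 31.2
position: [0.4323, 0.1671, -0.0058]
ee_rot: [0.068, 0.998, 0.001, 0.001]
ft_force: [-0.7, -1.6, 6.7]
grip_width: 0.331
grasp_force: 58.6
t 31.2 p [ 0.4323  0.1671 -0.0058] yaw 82.2 w 0.331 gf 58.6 j [-0.81  0.27  0.38  2.12 -0.14  0.78  1.09] F [-0.7 -1.6  6.7]
```

```bash
python3 -m pendant '[[0,0,-0.2,0,0,0,-0.7],[0,0,-0.6,0,0,0,-0.7],[0,0,-1.2,0,0,0,-0.7],[0,0,-1.8,0,0,0,-0.7],[0,0,-2.4,0,0,0,-0.7],[0,0,-3,0,0,0,-0.7],[0,0,-3.2,0,0,0,-0.7],[0,0,-3.2,0,0,0,-0.7],[0,0,-3.2,0,0,0,-0.7],[0,0,-3.2,0,0,0,-0.7]]' 90
python3 - <<'E'
from h import *
st()
c=manip.get_calibration('side'); im,d=manip.camera('side')
for r in manip.trace('shaft_mid','side')[:1]:
    v,u=np.nonzero(r['pixels']&(d>0)); S=world('side',u.astype(float),v.astype(float),d[v,u],c); S=S[S[:,2]>.08]
    x=S[:,0]; print(r['p'],x.min(),x.max())
    for a,b in ((.3,.32),(.34,.37),(.4,.42),(.45,.47),(.49,.515)): 
        q=S[(x>a)&(x<b)]; 
        if len(q): print(a,np.percentile(q[:,2],[3,97]).round(3),np.median(q,0).round(3))
print(plan((.6683,-.0406,.15),-4.85))
E
```

```text
clock: 32.45
position: [0.4311, 0.1664, 0.1522]
ee_rot: [0.068, 0.998, -0.001, -0.001]
ft_force: [0.1, -0.7, -3.3]
grip_width: 0.317
grasp_force: 89.3
t 32.45 p [0.4311 0.1664 0.1522] yaw 82.2 w 0.317 gf 89.3 j [-0.86  0.02  0.4   1.99 -0.01  1.14  0.98] F [ 0.1 -0.7 -3.3]
0.62 0.2999329507242151 0.5162550040873227
0.3 [0.17  0.182] [0.31  0.178 0.179]
0.34 [0.17  0.183] [0.355 0.172 0.178]
0.4 [0.165 0.19 ] [0.408 0.157 0.181]
0.45 [0.164 0.19 ] [0.46  0.151 0.182]
0.49 [0.167 0.19 ] [0.502 0.145 0.181]
[-5.260e+00 -3.460e+00  5.000e-02 -1.000e-02 -0.000e+00  1.089e+01]
```

```bash
python3 -m pendant '[[-0.4,-0.2,-0.3,0,0,0.9,-0.7],[-0.9,-0.5,-0.4,0,0,1.9,-0.7],[-1.5,-0.9,-0.4,0,0,3,-0.7],[-2.1,-1.3,-0.4,0,0,4.2,-0.7],[-2.7,-1.7,-0.4,0,0,5.4,-0.7],[-3.3,-2.1,-0.4,0,0,6.6,-0.7],[-3.9,-2.5,-0.4,0,0,7.8,-0.7],[-4.5,-2.9,-0.4,0,0,9,-0.7],[-5,-3.3,-0.4,0,0,10.1,-0.7],[-5.26,-3.46,-0.4,0,0,10.89,-0.7]]' 90
python3 - <<'E'
from h import *
st(); print(plan((.6683,-.0406,.09),-4.85))
E
```

```text
clock: 33.8
position: [0.6694, -0.0421, 0.1723]
ee_rot: [0.739, 0.674, -0.001, 0.0]
ft_force: [0.3, -0.7, -4.0]
grip_width: 0.319
grasp_force: 89.5
t 33.8 p [ 0.6694 -0.0421  0.1723] yaw -5.2 w 0.319 gf 89.5 j [-0.51  0.54  0.73  1.43 -0.36  1.31  0.15] F [ 0.3 -0.7 -4. ]
[ 0.03 -0.02  1.65 -0.01  0.01 -0.05]
```

```bash
python3 -m pendant '[[0.03,-0.02,0.4,0,0,-0.05,-0.7],[0.03,-0.02,0.9,0,0,-0.05,-0.7],[0.03,-0.02,1.4,0,0,-0.05,-0.7],[0.03,-0.02,1.8,0,0,-0.05,-0.7],[0.03,-0.02,1.95,0,0,-0.05,-0.7],[0.03,-0.02,2,0,0,-0.05,-0.7],[0.03,-0.02,2,0,0,-0.05,-0.7],[0.03,-0.02,2,0,0,-0.05,-0.7],[0.03,-0.02,2,0,0,-0.05,-0.7],[0.03,-0.02,2,0,0,-0.05,-0.7]]' 90
python3 - <<'E'
from h import *
st(); print(plan((.6683,-.0406,.039),-4.85))
c=manip.get_calibration('side'); im,d=manip.camera('side'); cv2.imwrite('pics/s6.png',cv2.resize(im[110:280,250:400,::-1],None,fx=3.5,fy=3.5))
c=manip.get_calibration('wrist'); im,d=manip.camera('wrist'); v,u=np.mgrid[0:420,0:560]
P=world('wrist',u.ravel().astype(float),v.ravel().astype(float),d.ravel(),c)
m=(d.ravel()>0)&(abs(P[:,0]-.68)<.03)&(P[:,1]>.0)&(P[:,1]<.14)&(P[:,2]>.082)&(P[:,2]<.12); Q=P[m]; r=cv2.minAreaRect((Q[:,:2]*1000).astype(np.float32)); print(r,Q[:,1].max(),Q[:,2].max())
for y in (0,.03,.05,.07,.085):
    q=Q[abs(Q[:,1]-y)<.01]; 
    if len(q): print(y,q[:,0].min().round(3),q[:,0].max().round(3),q[:,2].max().round(3))
E
```

```text
clock: 35.05
position: [0.6682, -0.0386, 0.0734]
ee_rot: [0.734, 0.679, 0.0, 0.0]
ft_force: [0.4, 0.3, -4.5]
grip_width: 0.32
grasp_force: 89.6
t 35.05 p [ 0.6682 -0.0386  0.0734] yaw -4.5 w 0.32 gf 89.6 j [-0.49  0.63  0.68  1.53 -0.42  1.14  0.2 ] F [ 0.4  0.3 -4.5]
[-0.04  0.01  0.69  0.   -0.    0.05]
((671.9137573242188, 33.32596969604492), (66.64627075195312, 29.879018783569336), 89.9903564453125) 0.06664933205983617 0.10991394609441055
0 0.657 0.687 0.11
0.03 0.667 0.682 0.103
0.05 0.668 0.684 0.103
0.07 0.67 0.684 0.103
```

View pics/s6.png

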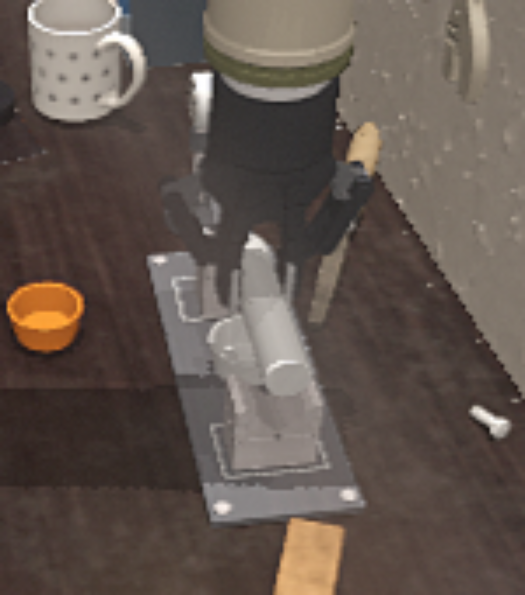

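The side view shows the shaft level above both V grooves: the thick end at crop (285, 370) over the wide block, and the thin end over the narrow one. Lowering.

```bash
python3 -m pendant '[[-0.03,0,0.15,0,0,0.05,-0.7],[-0.03,0,0.3,0,0,0.05,-0.7],[-0.03,0,0.4,0,0,0.05,-0.7],[-0.03,0,0.5,0,0,0.05,-0.7],[-0.03,0,0.58,0,0,0.05,-0.7],[-0.03,0,0.63,0,0,0.05,-0.7],[-0.03,0,0.66,0,0,0.05,-0.7],[-0.03,0,0.68,0,0,0.05,-0.7],[-0.03,0,0.68,0,0,0.05,-0.7],[-0.03,0,0.68,0,0,0.05,-0.7]]' 90
python3 - <<'E'
from h import *
st()
c=manip.get_calibration('wrist'); im,d=manip.camera('wrist'); v,u=np.mgrid[0:420,0:560]
P=world('wrist',u.ravel().astype(float),v.ravel().astype(float),d.ravel(),c)
for y in (0,.03,.05,.07,.085):
    q=P[(d.ravel()>0)&(abs(P[:,1]-y)<.006)&(abs(P[:,0]-.675)<.006)&(P[:,2]<.1)]
    if len(q): print(y,np.percentile(q[:,2],97).round(4))
E
```

```text
clock: 36.4
position: [0.6681, -0.0401, 0.0407]
ee_rot: [0.737, 0.676, 0.0, -0.0]
ft_force: [-6.6, 1.0, 8.5]
grip_width: 0.321
grasp_force: 91.2
t 36.4 p [ 0.6681 -0.0401  0.0407] yaw -4.9 w 0.321 gf 91.2 j [-0.47  0.66  0.66  1.55 -0.44  1.08  0.21] F [-6.6  1.   8.5]
0 0.0766
0.03 0.0689
0.05 0.069
0.07 0.0664
```

Seated: the tops are at 76.6 and 69 mm, against 76 and 68 expected, with light contact force. Releasing.

```bash
python3 -m pendant '[[0,0,0,0,0,0,-0.25],[0,0,0,0,0,0,0],[0,0,0,0,0,0,0.3],[0,0,0,0,0,0,0.5],[0,0,0,0,0,0,0.5],[0,0,-0.4,0,0,0,0.5],[0,0,-1,0,0,0,0.5],[0,0,-2,0,0,0,0.5],[0,0,-3,0,0,0,0.5],[0,0,-3.6,0,0,0,0.5]]' 60
python3 - <<'E'
from h import *
st(); print(plan((.45,.1,.3),-5))
c=manip.get_calibration('side'); im,d=manip.camera('side'); cv2.imwrite('pics/s7.png',cv2.resize(im[120:280,250:400,::-1],None,fx=3.7,fy=3.7))
E
```

```text
clock: 37.7
position: [0.6686, -0.0407, 0.2238]
ee_rot: [0.737, 0.676, 0.002, 0.001]
ft_force: [0.0, -0.1, -0.5]
grip_width: 0.754
grasp_force: 0.0
t 37.7 p [ 0.6686 -0.0407  0.2238] yaw -4.9 w 0.754 gf 0.0 j [-0.52  0.51  0.75  1.37 -0.34  1.39  0.14] F [ 0.  -0.1 -0.5]
[ 2.43 -4.59 -1.54  0.03 -0.    0.01]
```

View pics/s7.png

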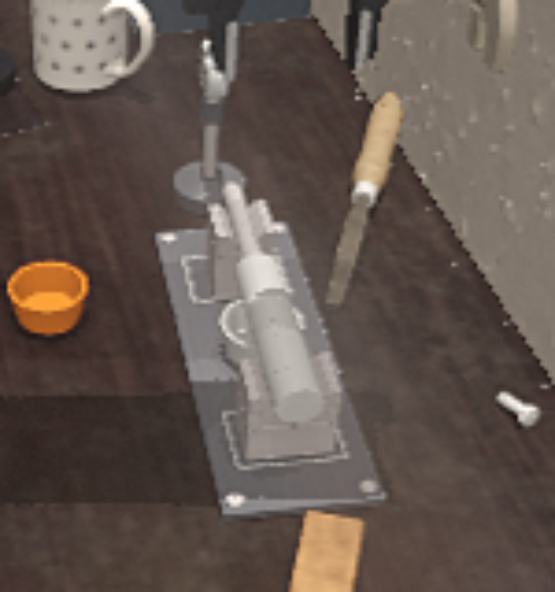

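The side view shows the shaft lying in both V-blocks above the cup, with the thin end toward the gauge. I'll move the arm aside and check from the top.

```bash
python3 -m pendant '[[0.2,-0.7,-0.2,0,0,0,0.5],[0.4,-1.4,-0.4,0,0,0,0.5],[0.6,-2.1,-0.6,0,0,0,0.5],[0.9,-2.8,-0.8,0,0,0,0.5],[1.2,-3.5,-1,0,0,0,0.5],[1.6,-4,-1.1,0,0,0,0.5],[1.8,-4.2,-1.1,0,0,0,0.5],[1.8,-4.2,-1.1,0,0,0,0.5],[1.8,-4.2,-1.1,0,0,0,0.5],[1.8,-4.2,-1.1,0,0,0,0.5]]' 60
python3 - <<'E'
from h import *
im,d=manip.camera('top'); v,u=np.mgrid[0:420,0:560]
P=world('top',u.ravel().astype(float),v.ravel().astype(float),d.ravel())
a=np.radians(85.15); Y=np.array([np.cos(a),np.sin(a)]); X=np.array([Y[1],-Y[0]])
q=P[:,:2]-[.670,-.0207]; L=np.c_[q@X,q@Y,P[:,2]]; ok=d.ravel()>0
S=L[ok&(abs(L[:,0])<.025)&(abs(L[:,1])<.135)&(L[:,2]>.062)&(L[:,2]<.09)]
print('shaft y',S[:,1].min(),S[:,1].max())
for y in (-.1,-.06,-.02,.01,.04,.07,.1): 
    s=S[abs(S[:,1]-y)<.006]; print(y,len(s), (s[:,0].min()+s[:,0].max())/2 if len(s) else '', np.percentile(s[:,2],95) if len(s) else '')
for n,y0,lo in (('wide',-.08,.045),('narrow',.08,.045)):
    B=L[ok&(abs(L[:,0])<.04)&(abs(L[:,1]-y0)<.03)&(L[:,2]>lo)&(L[:,2]<.066)]; print(n,cv2.minAreaRect((B[:,:2]*1000).astype(np.float32)))
C=L[ok&(abs(L[:,0])<.04)&(abs(L[:,1])<.04)&(L[:,2]>.025)&(L[:,2]<.042)]; print('cup',C.min(0),C.max(0)); st()
E
```

```text
clock: 39.0
position: [0.4667, 0.0666, 0.2742]
ee_rot: [0.737, 0.676, -0.0, 0.0]
ft_force: [-0.3, -0.4, 0.0]
grip_width: 0.749
grasp_force: 0.0
shaft y -0.10912223021112756 0.1090357720154602
-0.1 55 0.0014768938339185939 0.07898428987959047
-0.06 58 -0.0011627767917631576 0.07890017342047305
-0.02 57 0.0005143658109475081 0.07903269888506212
0.01 55 -0.0003147431780748241 0.07834146505494573
0.04 26 0.0011895031620810918 0.07033102159278265
0.07 61 0.0005275853128324775 0.07089374993817676
0.1 23 0.00010836555470559008 0.0709861246037214
wide ((0.42053985595703125, -81.07357788085938), (50.8834342956543, 56.388919830322266), 89.74323272705078)
narrow ((0.8165283203125, 79.48081970214844), (57.71773910522461, 40.94557571411133), 88.35476684570312)
cup [-0.02507404 -0.0223449   0.02574634] [0.02795235 0.02527466 0.03914431]
t 39.05 p [0.4667 0.0667 0.2742] yaw -5.0 w 0.748 gf 0.0 j [-0.96 -0.09  0.69  1.8   0.06  1.41 -0.37] F [-0.4 -0.2  0.3]
```

All within tolerance: shaft ends at ±109 mm, level and centred.

```bash
python3 -c "from workcell import manip; print(manip.hand_in())"
```

```text
the job is handed in; nothing more can be done
None
```

The job is handed in at about 39 s: the top camera put both V-blocks, the cup and the level shaft (thin end to the gauge) within tolerance, though the hand-in returned no verdict.

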